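# Spin-check the ear-tip carousel and park it on its pointer

### The arm

A 7-joint arm with a two-finger parallel gripper is mounted at the origin on the work surface. World frame = base frame: x ahead of the robot, y to its left, z up, the work surface at z = 0. Lengths are in m, angles in degrees, forces in N, time in s.
With the tool pointing down it reaches from about 0.425 to 0.875 m from the base axis. Payload 4.7 kg.
Tool frame: the origin (TCP) lies at the very end of the fingers, on their centre line; the grasp point (between the pads) lies 19 mm behind it; z points along the fingers, y is the line along which they close (so a half turn about z gives the same grasp; the last joint's range is limited). The gripper opens to 87 mm and grips with 3 to 60 N. Pads are 19 mm wide; open, the fingers measure 117 mm over their backs; the gripper's body (75 mm by 190 mm) begins 51 mm behind the grasp point.
Start: joints at [-67.03, 18.392, -4.016, 83.108, 1.295, 78.541, -3.26], TCP at [0.245, 0.602, 0.223] pointing down, gripper open.
Joint ranges: [-163.93, 163.93], [-17.29, 119.83], [-79.2, 71.16], [3.27, 140.29], [-89.18, 269.18], [5.43, 117.66], [-154.24, 154.24]. Speed limits (degrees/s): [147.25, 147.25, 180, 180, 180, 180, 180].

### API

Orientations are given as [roll, pitch, yaw] about the fixed x, y, z axes, in that order (R = Rz(yaw) Ry(pitch) Rx(roll)).
In Python, from cell import get_obs, eyes, env gives the robot as it stands.
- The arm moves only by the tool servo_tool, never from a script. Its argument "series" is a list that holds one entry, the list of rows, each a list of 7 numbers: the shift along the tool's x, y, z in units of 300 mm (1.0 is 300 mm), then the turn, a rotation vector about the tool's x, y, z in units of pi rad (1.0 is pi rad), then the opening, from 0 (shut) to 1 (fully open). In form: [[[tx, ty, tz, wx, wy, wz, gripper], ...]]. A call has 1 to 12 rows; each row is the pose to reach, as a shift and turn from the pose commanded when the call began, along the tool's axes at that moment, turning the shorter way round; what a row does not reach only later rows make up. A row lasts 1/12 s, in which the tool goes at most 41.7 mm and 7.16 degrees, less where a joint would pass 70% of its speed; a pose out of reach is approached as far as the arm can. A call with a number of a shift or a turn outside -1 to 1 is refused whole. A call with a gripper value outside its range is refused whole. The fingers move at their own pace and stop on an object; "grip_force" is the grip in N (left out, the last holds). Time passes only in rows, so rows that repeat a pose let the fingers close. It gives the time, the measured TCP pose, the force, the opening and the grip force at its end, in the units of the state.
- get_obs(): the state, without advancing time (a new reading comes with each control period).
- eyes.read_camera(name): name is "side" or "top"; returns a dict with "frame" (400x640x3 uint8, red, green, blue), "depth" (400x640 float32, m along the optical axis (not along the pixel's ray), 0 where there is no reading), "fx", "fy", "cx", "cy" (pixels), "origin" and "rotation" of the camera in the world. Camera axes: x right, y down, z forward; pixel columns grow to the right and rows downward; lengths in m; the calibration is good to about 2 mm. A picture is of the moment at which its call begins.
- env.sign_off(): hands the job in; it is judged then, once.
The state is a dict: "time_s": time; "qpos": joint angles; "joint_velocities": joint speeds; "effort": joint torques, N m; "tool_pos": TCP position; "tool_rot": TCP orientation; "force": force on the tool from outside, world axes, zero at the start; "wrist_torque": the same for the moment, N m; "grip_width": finger opening in m; "grasp_force": force on a finger pad.
Only numpy, scipy, OpenCV 4.12 (cv2) and the standard library are available. Lean on these libraries where they do the work, as an engineer would, in place of code of your own. Each camera call takes 0.05 s, during which the arm holds its last target. There are 200 camera calls.

### The job

Spin-check the freshly cleaned ear-tip carousel and park it: with a fingertip, flick its tall upright peg so that the wheel runs free, untouched, for a good two seconds; then, while it is still turning, brake it with a fingertip pressed on the top of its raised round hub so that it stops with the peg in line with the upright pointer blade of the stand, and come clear. Put it there by braking: do not stop the hub far from the pointer, and do not touch the peg while it is near the pointer. Leave the stand and everything else on the cart where they are; nothing is picked up.

Things in the scene. Friction and masses are not known exactly. Their poses are not given: they have to be found in the camera images.
- stand: black stand of the carousel: round foot 196 mm across with a free-turning wheel on top; loose on the cart, 1.8 kg. Origin: centre of the foot's underside, on the wheel's vertical axis; z up, x points to the pointer blade. The blade is an upright fin 5 mm thick, 108 to 140 mm from the axis, top at 41 mm height.
- wheel (a joint): turn of the wheel on the stand, rad, counter-clockwise seen from above, unlimited (keeps counting over turns); at 0 and every multiple of 2 pi the peg is in line with the pointer. Starts 1.6 to 4.7. Turns freely either way: left alone it loses about 0.07 rad/s plus 0.17 of its speed each second (varies with its hidden mass)
- index (a point): point on the wheel's rim, straight out from the peg, 100 mm from the axis, at the 34 mm height of the wheel's top. The white wheel is a disc of 100 mm radius carrying seven clear ear tips up to 12 mm tall, centred 76 mm from the axis, at every 45 degrees but the peg's place
- pointer (a point): point just inside the pointer blade, 100 mm from the axis at 34 mm height; fixed to the stand. The index lies on it when the wheel is parked
- peg: the wheel's only upright peg, black rubber-sleeved, 14 mm across, 46 mm tall (top 80 mm above the cart), to be flicked sideways; its axis is 78 mm from the wheel's axis. Origin: centre of its foot on the wheel's top (34 mm height), z up
- hub: raised grey round hub in the wheel's middle, 76 mm across, flat rigid top 64 mm above the cart; turns with the wheel. Origin: centre of its underside (34 mm height)
- hub_top (a point): centre of the hub's flat top, 64 mm above the cart. A fingertip pressed here brakes only if it bears some way off the centre (about 20 mm); a few newtons stop the wheel in about 0.1 s
- dome: white plastic drying dome, 114 mm across, 91 mm tall, stands in the other of the two working places (leave alone). Origin: middle of its underside
- dispenser_near: translucent orange battery dispenser, round, 42 mm across, 36 mm tall (leave alone). Origin: middle of its underside
- dispenser_far: second, identical battery dispenser (leave alone). Origin: middle of its underside
- brush: 130 mm cleaning brush lying down (leave alone). Origin: its middle, near the cart top
- cup: steel cup 56 mm across, 50 mm tall (leave alone). Origin: middle of its underside
- spray: small white bottle, 40 mm across, 100 mm tall (leave alone). Origin: middle of its underside
- earmould: clear ear mould, about 40 mm long, 23 mm tall (leave alone). Origin: middle of its underside
Things that resemble listed ones, but are neither listed nor needed, are in the scene too. Leave any orange look-alike of the stand alone.

How it is judged:
By the outcome, as a careful person would: the job done as asked, in the order asked, and still so for the second after the job is handed in, with the robot touching nothing.
It also fails if it takes over 51 s, if anything falls off the work surface, if the arm or the gripper's body presses on something with over 40 N, if the wrist force passes 120 N, or if a joint passes its speed limit or range.

## Working session

There is one attempt and no reset: what is moved stays moved. The work goes in short steps, Python scripts to look and compute and a tool call to move; the robot and the scene stay as the last step left them, time stands still between calls to the robot, and variables do not carry over. Pictures are saved under pics/ and viewed, at most 10 in all, crops included, and the job is handed in when it is done.

Besides the shell and the picture viewer there is one more tool, called by a JSON object that holds its "name" and its "arguments". servo_tool: Moves the arm, as the interface text tells. Shifts and turns lie within -1 to 1; 1 stands for 300 mm of shift or pi rad of turn. Its arguments: {"type":"object","properties":{"series":{"type":"array"},"grip_force":{"type":"number"}},"required":["series"]}

```bash
ls; mkdir -p pics; python3 - <<'E'
from cell import get_obs, eyes
import cv2,numpy as np
for n in("top","side"):
    c=eyes.read_camera(n); cv2.imwrite(f"pics/{n}0.png",c["frame"][:,:,::-1]); np.savez(f"{n}0.npz",**c)
    print(n,c["fx"],c["fy"],c["cx"],c["cy"],c["origin"],c["rotation"])
o=get_obs();print(o)
E
```

```text
pics
top 454.0222026512456 454.0222026512456 325.85919949641215 202.44073745494075 [0.2393109  0.01986716 1.23432759] [-167.26178534    0.17370803  -92.63309461]
side 432.1780819211591 432.1780819211591 322.43202138871635 196.75136362932727 [ 0.41767944 -1.01113411  0.91514709] [-130.06618063    0.35356355   -4.49767534]
{'time_s': 0.1, 'qpos': array([-67.03067794,  18.43277791,  -4.01411066,  83.16896223,
         1.2949103 ,  78.54093762,  -3.25998506]), 'joint_velocities': array([-0.07483648, -0.03290717,  0.05412995, -0.13865304, -0.01343091,
       -0.04996781,  0.03077704]), 'effort': array([-1.48413219e-04, -4.92572844e+01, -4.05778997e-01, -3.13398206e+01,
       -6.40445855e-02,  3.94687825e-02,  8.31016860e-05]), 'tool_pos': array([0.2450617 , 0.60149042, 0.22158455]), 'tool_rot': array([-1.79902544e+02,  5.91123592e-03,  1.57838949e+02]), 'force': array([ 0.26157943, -0.18816855, -1.1521352 ]), 'wrist_torque': array([-0.02458268,  0.03689723,  0.03070382]), 'grasp_force': 0.0, 'grip_width': 0.08686029995858513}
```

View pics/top0.png

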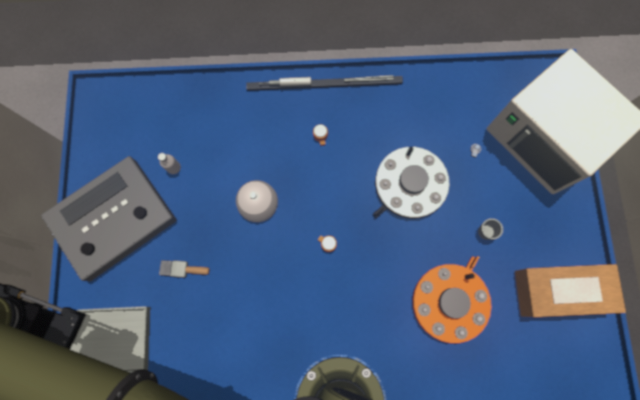

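View pics/side0.png

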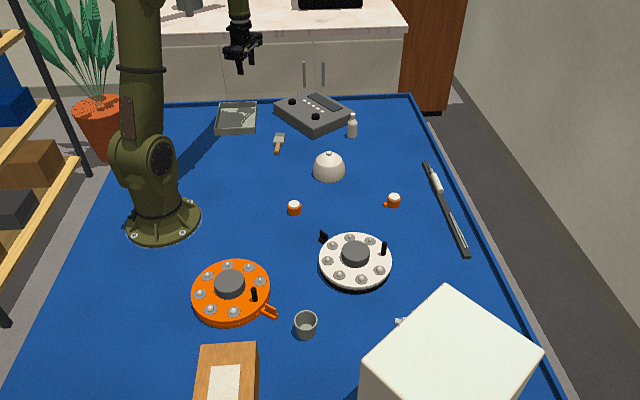

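The white-wheel stand (top: hub 413,180; peg 409,150; black pointer 379,212) fits the description. The orange one (453,303) is the look-alike. I'll confirm this in an enlarged crop.

```bash
cat > h.py <<'E'
import numpy as np, cv2
from scipy.spatial.transform import Rotation as R
from cell import get_obs, eyes
def rot(c):
    r=np.asarray(c["rotation"],float)
    return r if r.shape==(3,3) else R.from_euler("xyz",r,degrees=True).as_matrix()
def atz(c,u,v,z):
    d=rot(c)@np.array([(u-c["cx"])/c["fx"],(v-c["cy"])/c["fy"],1.]); o=np.asarray(c["origin"])
    return o+d*(z-o[2])/d[2]
def proj(c,p):
    q=rot(c).T@(np.asarray(p)-c["origin"]); return q[0]/q[2]*c["fx"]+c["cx"],q[1]/q[2]*c["fy"]+c["cy"]
def cloud(c):
    v,u=np.mgrid[:400,:640]; d=c["depth"]
    P=np.stack([(u-c["cx"])/c["fx"]*d,(v-c["cy"])/c["fy"]*d,d],-1)
    return P@rot(c).T+c["origin"]
E
python3 - <<'E'
from h import *
c=dict(np.load("top0.npz")); s=dict(np.load("side0.npz"))
cv2.imwrite("pics/crop.png",np.vstack([cv2.resize(c["frame"][130:230,340:480],None,fx=4,fy=4,interpolation=2)[:300*2//2+100],][0:1])[:,:,::-1])
cv2.imwrite("pics/crops.png",cv2.resize(s["frame"][215:305,305:405],None,fx=6,fy=6,interpolation=2)[:,:,::-1])
print(atz(c,413.5,179.5,.064),atz(c,409,149,.08),atz(c,379,212,.04))
for k in(c,s):
    P=cloud(k); f=k["frame"].astype(int)
    ctr=atz(c,413.5,179.5,.064)
    m=(np.hypot(P[...,0]-ctr[0],P[...,1]-ctr[1])<.06)&(abs(P[...,2]-.064)<.006)&(k["depth"]>0)
    v,u=np.nonzero(m); print(m.sum(),P[m].mean(0),P[m].min(0),P[m].max(0),u.mean(),v.mean())
    m=(np.hypot(P[...,0]-ctr[0],P[...,1]-ctr[1])<.13)&(np.hypot(P[...,0]-ctr[0],P[...,1]-ctr[1])>.05)&(P[...,2]>.055)&(k["depth"]>0)
    print("peg",m.sum(),P[m].mean(0) if m.any() else 0, P[m].max(0))
E
```

```text
[ 0.55561381 -0.22552197  0.064     ] [ 0.63624871 -0.21763023  0.08      ] [ 0.47626705 -0.13014365  0.04      ]
599 [ 0.5595079  -0.22622686  0.06349825] [ 0.52220496 -0.26377434  0.05808419] [ 0.59792571 -0.18969338  0.06980596] 413.6010016694491 178.1602671118531
peg 36 [ 0.63550484 -0.22018128  0.07185939] [ 0.64333554 -0.21462677  0.08112803]
489 [ 0.56202319 -0.23027762  0.06317869] [ 0.52571035 -0.26699213  0.05803647] [ 0.5995343  -0.18986494  0.06751832] 355.40899795501025 250.5439672801636
peg 44 [ 0.63906912 -0.22538063  0.07110377] [ 0.64612977 -0.21685122  0.08078746]
```

View pics/crop.png

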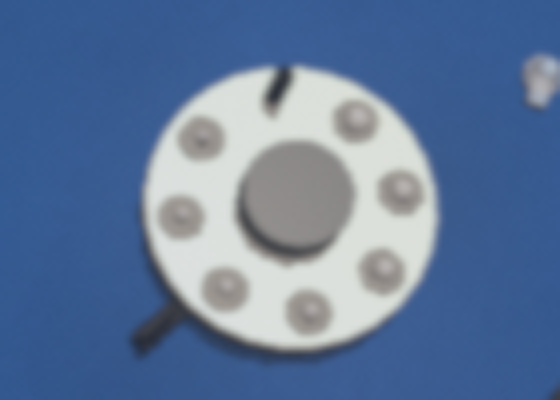

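View pics/crops.png

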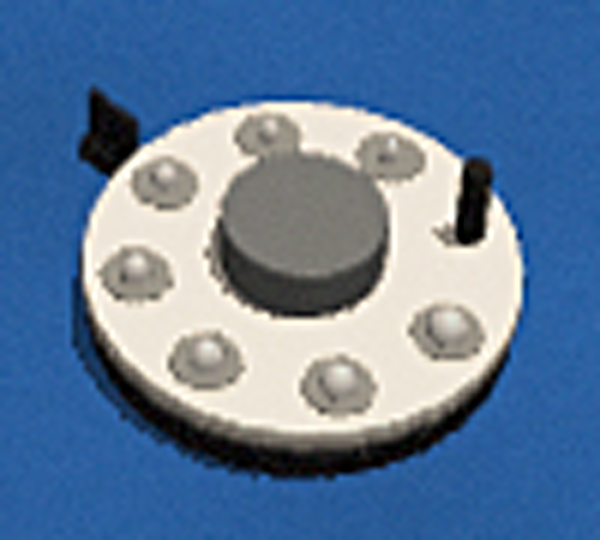

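Crops confirm it. In the top crop the white wheel has its grey hub at (300,194), the tall black peg at (287,72) and the black pointer fin at (155,330). In the side crop the peg is at (478,170) and the fin at (110,130). Next I measure the pointer direction and the nearby obstacles.

```bash
cat >> h.py <<'E'
def circ(c,ctr):   # hub centre from the top face
    P=cloud(c); r=np.hypot(P[...,0]-ctr[0],P[...,1]-ctr[1]); m=(r<.055)&(abs(P[...,2]-.064)<.004)&(c["depth"]>0)
    return cv2.minEnclosingCircle(P[m][:,:2].astype(np.float32)),P[m][:,:2].mean(0)
def peg(c,ctr):
    P=cloud(c); r=np.hypot(P[...,0]-ctr[0],P[...,1]-ctr[1]); m=(r>.062)&(r<.095)&(P[...,2]>.056)&(P[...,2]<.088)&(c["depth"]>0)
    p=P[m]
    if len(p)<6: return None
    q=p[:,:2].mean(0)-ctr; return np.degrees(np.arctan2(q[1],q[0])),np.hypot(*q),len(p)
E
python3 - <<'E'
from h import *
for n in("top","side"):
    c=dict(np.load(n+"0.npz")); C,m=circ(c,(.56,-.228)); print(n,C,m)
    P=cloud(c); ctr=m
    d=P[...,:2]-ctr; r=np.hypot(d[...,0],d[...,1]); a=np.degrees(np.arctan2(d[...,1],d[...,0]))
    g=c["frame"].max(-1)
    k=(r>.106)&(r<.143)&(abs(a-130)<25)&(g<70)&(P[...,2]>.02)&(c["depth"]>0)
    p=P[k]; q=p[:,:2].mean(0)-ctr; print("blade",k.sum(),p.mean(0),np.degrees(np.arctan2(q[1],q[0])),np.hypot(*q))
    h=k&(P[...,2]>.034);p=P[h]; q=p[:,:2].mean(0)-ctr; print("hi",h.sum(),p.mean(0),np.degrees(np.arctan2(q[1],q[0])),np.hypot(*q))
    k=(abs(r-.08)<.09)&(g<60)&(P[...,2]>.035); print("peg",peg(c,ctr))
    w=(r<.103)&(abs(P[...,2]-.036)<.006)&(c["frame"].min(-1)>170); print("wheel c",cv2.minEnclosingCircle(P[w][:,:2].astype(np.float32)))
    t=(P[...,2]>.1)&(P[...,0]>.35)&(P[...,0]<.85)&(P[...,1]<.1)&(P[...,1]>-.8); 
    print("tall",P[t].min(0) if t.any() else 0,P[t].max(0) if t.any() else 0)
E
```

```text
top ((0.5596367120742798, -0.2271062135696411), 0.038228340446949005) [ 0.55957288 -0.2264968 ]
blade 17 [ 0.47970742 -0.12975     0.03431402] 129.54002134364137 0.1254529219554997
hi 9 [ 0.48147522 -0.13190904  0.04094843] 129.54524690339318 0.12266249770678116
peg (np.float64(4.646601376272317), np.float64(0.07646950861866486), 33)
wheel c ((0.5606192946434021, -0.22780542075634003), 0.09904802590608597)
tall [ 0.50938211 -0.76443367  0.10012357] [ 0.84255817 -0.45400942  0.2060754 ]
side ((0.5633114576339722, -0.22832486033439636), 0.03943848982453346) [ 0.56203304 -0.22954652]
blade 49 [ 0.48379642 -0.13276176  0.03172885] 128.950575422154 0.12445183441906078
hi 19 [ 0.48402566 -0.13254912  0.03900946] 128.80698087322673 0.12447348345198514
peg (np.float64(3.095378045958822), np.float64(0.07714863563203199), 44)
wheel c ((0.5612625479698181, -0.22790485620498657), 0.10077209770679474)
tall [ 0.51200434 -0.70589509  0.10031834] [ 0.8452283  -0.45759212  0.20493096]
```

{"name": "servo_tool", "arguments": {"series": [[[0.0, -1.0, 0.0, 0, 0, 0.1, 0], [0.1, -1.0, 0.0, 0, 0, 0.2, 0], [0.1, -1.0, 0.0, 0, 0, 0.3, 0], [0, -1.0, 0, 0, 0, 0.377, 0], [-0.4, -1.0, 0, 0, 0, 0.377, 0], [-0.4, -1.0, 0, 0, 0, 0.377, 0], [-0.4, -1.0, 0, 0, 0, 0.377, 0], [-0.4, -1.0, 0, 0, 0, 0.377, 0], [-0.4, -1.0, 0, 0, 0, 0.377, 0], [-0.4, -1.0, 0, 0, 0, 0.377, 0], [-0.4, -1.0, 0, 0, 0, 0.377, 0]]]}}

```text
time_s: 1.02
tool_pos: [0.2436, 0.2777, 0.2226]
tool_rot: [180.0, -0.1, 89.7]
force: [0.2, -0.1, 0.8]
grip_width: 0.0218
grasp_force: 0.0
```

{"name": "servo_tool", "arguments": {"series": [[[-0.3, 1, 0, 0, 0, 0, 0], [-0.5, 1, 0, 0, 0, 0, 0], [-1, 1, 0, 0, 0, 0, 0], [-1, 1, 0, 0, 0, 0, 0], [-1, 1, 0, 0, 0, 0, 0], [-1, 1, 0, 0, 0, 0, 0], [-1, 1, 0, 0, 0, 0, 0], [-1, 1, 0, 0, 0, 0, 0], [-1, 1, 0, 0, 0, 0, 0], [-1, 1, 0, 0, 0, 0, 0], [-1, 1, 0, 0, 0, 0, 0], [-1, 1, 0, 0, 0, 0, 0]]]}}

```text
time_s: 2.02
tool_pos: [0.545, -0.0252, 0.2221]
tool_rot: [180.0, 0.2, 89.8]
force: [-0.7, 0.9, -0.5]
grip_width: 0.0005
grasp_force: 0.0
```

{"name": "servo_tool", "arguments": {"series": [[[-0.79, 0.297, 0.0, 0, 0, 0, 0], [-0.79, 0.297, 0.0, 0, 0, 0, 0], [-0.79, 0.297, 0.0, 0, 0, 0, 0], [-0.79, 0.297, 0.3, 0, 0, 0, 0], [-0.79, 0.297, 0.34, 0, 0, 0, 0], [-0.79, 0.297, 0.34, 0, 0, 0, 0], [-0.79, 0.297, 0.34, 0, 0, 0, 0], [-0.79, 0.297, 0.34, 0, 0, 0, 0], [-0.79, 0.297, 0.34, 0, 0, 0, 0], [-0.79, 0.297, 0.34, 0, 0, 0, 0]]]}}

```text
time_s: 2.85
tool_pos: [0.6328, -0.256, 0.1202]
tool_rot: [-180.0, -0.1, 90.1]
force: [0.0, 0.3, -0.5]
grip_width: 0.0007
grasp_force: 0.0
```

```bash
python3 - <<'E'
from h import *
print(get_obs()["tool_pos"])
for n in("top","side"):
    c=eyes.read_camera(n); cv2.imwrite(f"pics/{n}1.png",c["frame"][:,:,::-1]); print(n,peg(c,(.561,-.228)))
    ims=c["frame"] if n=="top" else np.hstack([ims,c["frame"]])
cv2.imwrite("pics/both1.png",cv2.resize(ims,(800,250))[:,:,::-1])
E
```

```text
[ 0.63275736 -0.25600317  0.12024525]
top None
side (np.float64(1.2174591968916724), np.float64(0.07764349031707743), 33)
```

View pics/both1.png

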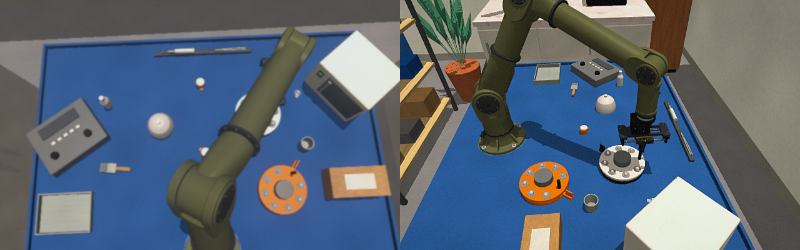

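The top view (left) shows the forearm covering the wheel. The side view (right) sees the wheel well, with the gripper at its far right. The box stays clear. I'll push clockwise (-y), so the peg crosses the side camera's visible half before it reaches the pointer. First, staging.

{"name": "servo_tool", "arguments": {"series": [[[0.1, 0.01, 0, 0, 0, 0, 0], [0.203, 0.01, 0, 0, 0, 0, 0], [0.203, 0.01, 0, 0, 0, 0, 0], [0.203, 0.01, 0.07, 0, 0, 0, 0], [0.203, 0.01, 0.14, 0, 0, 0, 0], [0.203, 0.01, 0.213, 0, 0, 0, 0], [0.203, 0.01, 0.213, 0, 0, 0, 0], [0.203, 0.01, 0.213, 0, 0, 0, 0]]]}}

```text
time_s: 3.62
tool_pos: [0.6353, -0.1954, 0.0572]
tool_rot: [-180.0, -0.1, 90.1]
force: [0.6, -0.4, -0.3]
grip_width: 0.0004
grasp_force: 0.0
```

```bash
python3 - <<'E'
from h import *
print(get_obs()["tool_pos"],get_obs()["force"])
c=eyes.read_camera("side"); print(peg(c,(.562,-.229)))
P=cloud(c);f=cv2.resize(c["frame"][195:305,300:420],None,fx=5,fy=5,interpolation=2)
cv2.imwrite("pics/stage.png",f[:,:,::-1])
E
```

```text
[ 0.63525635 -0.1953709   0.0571912 ] [ 0.56815542 -0.44549752 -0.34739891]
(np.float64(12.932343015300939), np.float64(0.07561763398080278), 104)
```

View pics/stage.png

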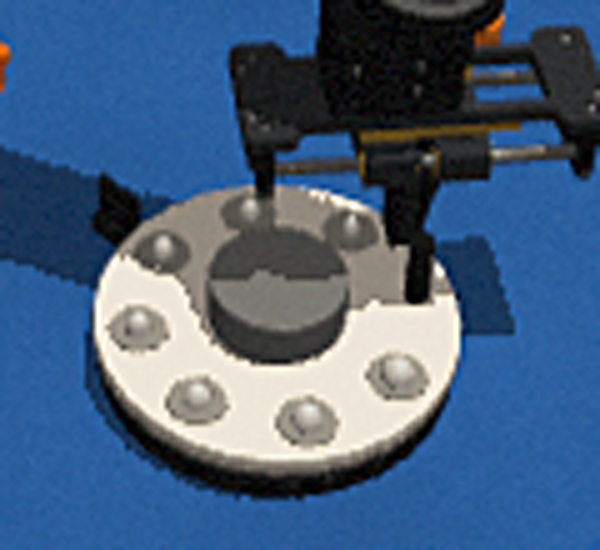

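The crop shows the finger behind the peg (418,270), with the blade at (115,205). Flicking now.

{"name": "servo_tool", "arguments": {"series": [[[-0.013, 0, 0, 0, 0, 0, 0], [-0.04, 0, 0, 0, 0, 0, 0], [-0.087, -0.007, 0, 0, 0, 0, 0], [-0.15, -0.02, 0, 0, 0, 0, 0], [-0.22, -0.04, 0, 0, 0, 0, 0], [-0.17, -0.02, -0.05, 0, 0, 0, 0], [-0.08, 0, -0.15, 0, 0, 0, 0], [-0.04, -0.05, -0.24, 0, 0, 0, 0], [-0.04, -0.15, -0.24, 0, 0, 0, 0], [-0.04, -0.248, -0.24, 0, 0, 0, 0]]]}}

```text
time_s: 4.5
tool_pos: [0.5618, -0.2108, 0.1312]
tool_rot: [179.7, 0.1, 90.0]
force: [-0.4, -0.1, 0.4]
grip_width: 0.0003
grasp_force: 0.0
```

```bash
cat > t.py <<'E'
from h import *
import json,sys
def go(n,view=None):
    for i in range(n):
        t=get_obs()["time_s"]; c=eyes.read_camera("side"); p=peg(c,(.562,-.229))
        print(round(t,3),p and [round(float(x),3) for x in p])
        if p: open("log.txt","a").write(f"{t} {p[0]} {p[1]} {p[2]}\n")
    if view: cv2.imwrite(view,cv2.resize(c["frame"][195:305,300:420],None,fx=5,fy=5,interpolation=2)[:,:,::-1])
    o=get_obs(); print(o["time_s"],o["tool_pos"],o["force"])
E
python3 -c "
from t import *
go(4,'pics/spin.png')"
```

```text
4.5 [-139.818, 0.079, 49.0]
4.55 [-151.005, 0.079, 45.0]
4.6 [-162.702, 0.079, 43.0]
4.65 [-173.654, 0.078, 47.0]
4.7 [ 0.56021836 -0.21117792  0.12965539] [0.44996273 0.07131386 0.37898143]
```

{"name": "servo_tool", "arguments": {"series": [[[0.01, 0, 0.1, 0, 0, 0, 0], [0.01, 0, 0.16, 0, 0, 0, 0], [0.01, 0, 0.19, 0, 0, 0, 0], [0.01, 0, 0.2, 0, 0, 0, 0], [0.01, 0, 0.2, 0, 0, 0, 0], [0.01, 0, 0.2, 0, 0, 0, 0]]]}}

```text
time_s: 5.2
tool_pos: [0.5616, -0.2072, 0.0695]
tool_rot: [179.9, 0.1, 90.0]
force: [0.5, 0.7, 0.5]
grip_width: 0.0007
grasp_force: 0.0
```

```bash
python3 -c "
from t import *
go(24,'pics/hover.png')"
```

```text
5.2 None
5.25 [57.665, 0.074, 10.0]
5.3 [47.204, 0.076, 33.0]
5.35 [37.872, 0.077, 43.0]
5.4 [28.193, 0.076, 42.0]
5.45 [17.969, 0.077, 44.0]
5.5 [8.977, 0.077, 44.0]
5.55 [-0.966, 0.077, 46.0]
5.6 [-10.533, 0.078, 43.0]
5.65 [-19.619, 0.078, 47.0]
5.7 [-29.292, 0.078, 45.0]
5.75 [-38.025, 0.078, 46.0]
5.8 [-46.775, 0.079, 49.0]
5.85 [-55.725, 0.079, 47.0]
5.9 [-64.28, 0.079, 52.0]
5.95 [-73.131, 0.079, 52.0]
6.0 [-81.882, 0.08, 49.0]
6.05 [-90.336, 0.08, 48.0]
6.1 [-98.489, 0.08, 46.0]
6.15 [-106.797, 0.079, 51.0]
6.2 [-115.154, 0.08, 47.0]
6.25 [-122.915, 0.08, 45.0]
6.3 [-131.411, 0.079, 49.0]
6.35 [-138.881, 0.08, 46.0]
6.4 [ 0.56072232 -0.20633118  0.06864199] [ 0.09486516 -0.52707719 -0.41960845]
```

View pics/hover.png

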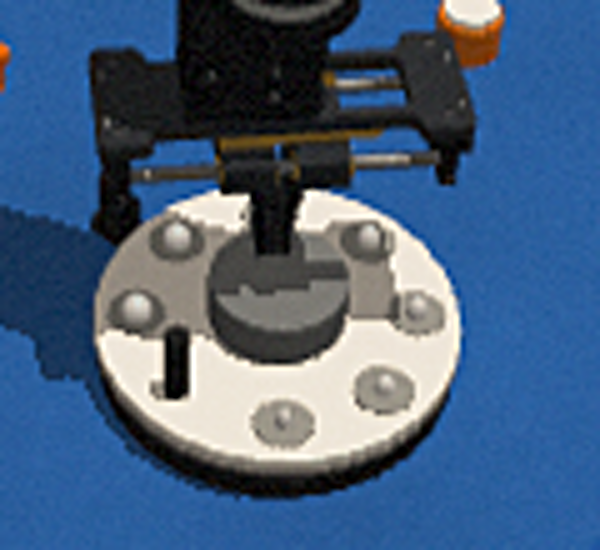

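The hover crop shows the finger (275,230) just above the hub's far half. The peg (177,360) is turning freely, and the blade is hidden behind the gripper's left end. I keep tracking and fit the decay.

```bash
cat > fit.py <<'E'
import numpy as np
from scipy.optimize import least_squares
from scipy.special import expit
L=np.loadtxt("log.txt"); L=L[(L[:,0]>4.4)&(L[:,3]>30)]
x=.562+L[:,2]*np.cos(np.radians(L[:,1]));y=-.229+L[:,2]*np.sin(np.radians(L[:,1]))
def th(p,t):
    w0,a,b,t0=p[:4]; s=t-4.5
    return p[3]-((w0+a/b)/b*(1-np.exp(-b*s))-a/b*s)
def res(p):
    T=th(p,L[:,0]); return np.r_[(p[4]+.078*np.cos(T)-x)/.0008,(p[5]+.078*np.sin(T)-y)/.0008,(p[1]-.07)/.02,(p[2]-.17)/.04,]
s=least_squares(res,[4,.07,.17,np.radians(-139.8),.562,-.232]); p=s.x
print("p",p.round(4),"rms",np.std(s.fun).round(2))
J=np.linalg.inv(s.jac.T@s.jac)
tt=np.arange(L[-1,0],L[-1,0]+8,.001);T=np.degrees(th(p,tt))
for k in range(5):
    g=129.2-360*k
    if T.min()<g<T.max():
        i=np.argmax(T<g); w=np.degrees((p[0]+p[1]/p[2])*np.exp(-p[2]*(tt[i]-4.5))-p[1]/p[2]); print("pass",g,"t",tt[i].round(3),"w deg/s",w.round(1))
E
python3 -c "
from t import *
go(40)" | tail -1; python3 fit.py
```

```text
8.4 [ 0.56072222 -0.20632885  0.06865988] [-0.32554989  0.54202207  1.03828191]
p [ 3.9907  0.0639  0.1641 -2.4607  0.5616 -0.2308] rms 0.55
pass -950.8 t 10.303 w deg/s 74.5
```

{"name": "servo_tool", "arguments": {"series": [[[0, 0, 0.004, 0, 0, 0, 0], [0, 0, 0.007, 0, 0, 0, 0]]]}}

```text
time_s: 8.57
tool_pos: [0.5608, -0.2063, 0.0665]
tool_rot: [180.0, -0.0, 90.0]
force: [0.2, -0.8, 0.1]
grip_width: 0.0005
grasp_force: 0.0
```

```bash
python3 -c "
from t import *
go(27)" | tail -2; python3 fit.py
```

```text
9.867 [164.214, 0.077, 43.0]
9.9167 [ 0.56074623 -0.20629933  0.06657532] [-0.44630283  0.93363009 -0.12403728]
p [ 3.9911  0.0613  0.1649 -2.4609  0.5616 -0.2307] rms 0.51
pass -950.8 t 10.3 w deg/s 74.8
```

```bash
python3 -c "
from t import *
go(4)" | tail -2; python3 fit.py
```

```text
10.067 [147.837, 0.077, 49.0]
10.1167 [ 0.56072809 -0.20632652  0.06656341] [0.41722859 0.09321353 0.19382557]
p [ 3.9911  0.0609  0.165  -2.461   0.5617 -0.2308] rms 0.52
pass -950.8 t 10.299 w deg/s 74.8
```

{"name": "servo_tool", "arguments": {"series": [[[0, 0, 0, 0, 0, 0, 0], [0, 0, 0.02, 0, 0, 0, 0], [0, 0, 0.027, 0, 0, 0, 0], [0, 0, 0.027, 0, 0, 0, 0], [0, 0, 0.027, 0, 0, 0, 0]]]}}

```text
time_s: 10.53
tool_pos: [0.5646, -0.2071, 0.0643]
tool_rot: [179.5, -0.0, 90.0]
force: [-5.3, 2.7, 29.5]
grip_width: 0.0005
grasp_force: 14.7
```

```bash
python3 -c "
from t import *
go(2,'pics/stop.png')
c=eyes.read_camera('top');print('top',peg(c,(.5605,-.2275)))
"
```

```text
10.533 [128.082, 0.076, 24.0]
10.583 [128.22, 0.076, 26.0]
10.6333 [ 0.56463077 -0.20713709  0.06428795] [-4.99635518  4.07459508 29.41238895]
top None
```

{"name": "servo_tool", "arguments": {"series": [[[0, 0.0, -0.12, 0, 0, 0, 0], [0, 0, -0.22, 0, 0, 0, 0]]]}}

```text
time_s: 10.85
tool_pos: [0.5601, -0.2062, 0.1251]
tool_rot: [-179.9, -0.0, 90.0]
force: [0.7, 0.3, 0.6]
grip_width: 0.0003
grasp_force: 0.0
```

```bash
python3 -c "
from t import *
go(3,'pics/lift.png')"
```

```text
10.85 [129.495, 0.077, 44.0]
10.9 [129.996, 0.076, 41.0]
10.95 [131.436, 0.077, 38.0]
11.0 [ 0.56257414 -0.20709625  0.12698936] [-0.21387228 -0.2317996  -0.17138147]
```

{"name": "servo_tool", "arguments": {"series": [[[0.15, 0, 0, 0, 0, 0, 0], [0.3, 0, 0, 0, 0, 0, 0], [0.45, 0, -0.1, 0, 0, 0, 0], [0.6, 0, -0.2, 0, 0, 0, 0], [0.75, 0, -0.3, 0, 0, 0, 0], [0.9, 0, -0.3, 0, 0, 0, 0], [1, 0, -0.3, 0, 0, 0, 0], [1, 0, -0.3, 0, 0, 0, 0]]]}}

```text
time_s: 11.67
tool_pos: [0.5601, 0.0985, 0.2141]
tool_rot: [-180.0, -0.1, 90.2]
force: [0.4, 0.5, -1.2]
grip_width: 0.0006
grasp_force: 0.0
```

```bash
python3 - <<'E'
from h import *
ims=[]
for n in("top","side"):
    c=eyes.read_camera(n); f=c["frame"]; C,m=circ(c,(.56,-.228)); P=cloud(c); d=P[...,:2]-m; r=np.hypot(d[...,0],d[...,1]); a=np.degrees(np.arctan2(d[...,1],d[...,0]))
    k=(r>.106)&(r<.143)&(abs(a-129)<25)&(f.max(-1)<70)&(P[...,2]>.02)&(c["depth"]>0)
    q=P[k][:,:2].mean(0)-m; w=(r<.103)&(abs(P[...,2]-.036)<.006)&(f.min(-1)>170)
    print(n,C,m,"blade",k.sum(),np.degrees(np.arctan2(q[1],q[0])),"peg",peg(c,m),cv2.minEnclosingCircle(P[w][:,:2].astype(np.float32)))
    u,v=map(int,proj(c,(.56,-.228,.05))); ims.append(cv2.resize(f[v-50:v+50,u-50:u+50],(400,400),interpolation=2))
cv2.imwrite("pics/end.png",np.hstack(ims)[:,:,::-1]); print(get_obs()["time_s"],get_obs()["tool_pos"])
E
```

```text
top ((0.5601004362106323, -0.2268771380186081), 0.03793254867196083) [ 0.55972142 -0.22661478] blade 14 129.55695588717856 peg (np.float64(136.53864256497263), np.float64(0.0788169454142881), 33) ((0.5603724122047424, -0.22786857187747955), 0.09932150691747665)
side ((0.5628613233566284, -0.22894924879074097), 0.040010854601860046) [ 0.56213003 -0.22982914] blade 47 128.91545928215157 peg (np.float64(138.3140250180579), np.float64(0.07734241013592372), 41) ((0.5623674392700195, -0.22768430411815643), 0.09995722770690918)
11.7667 [0.55982083 0.10207449 0.2133902 ]
```

View pics/end.png

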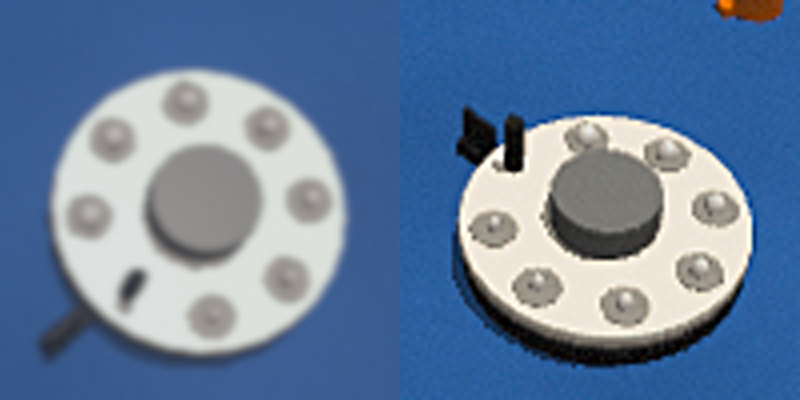

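The end picture shows the peg (top crop 133,288; side crop 513,143) beside the blade (side 478,135) but about 8° past it. The brake itself stopped the wheel at about 128°, on the pointer. On release, the sideways spring-back of the finger dragged the hub round. That isn't good enough, so I'll repeat the whole check. A hub stroke will set the wheel turning away from the pointer, since the peg is too near it to touch. Then I'll flick, let it run free and brake again, taking out the side load before lifting.

{"name": "servo_tool", "arguments": {"series": [[[-0.15, 0, 0, 0, 0, 0, 0], [-0.3, 0, 0, 0, 0, 0, 0], [-0.45, 0, 0, 0, 0, 0, 0], [-0.6, -0.02, 0.1, 0, 0, 0, 0], [-0.75, -0.02, 0.2, 0, 0, 0, 0], [-0.87, -0.02, 0.28, 0, 0, 0, 0], [-1, -0.02, 0.36, 0, 0, 0, 0], [-1, -0.02, 0.44, 0, 0, 0, 0], [-1, -0.02, 0.48, 0, 0, 0, 0], [-1, -0.02, 0.485, 0, 0, 0, 0], [-1, -0.02, 0.485, 0, 0, 0, 0]]]}}

```text
time_s: 12.68
tool_pos: [0.5524, -0.2079, 0.0665]
tool_rot: [-179.7, 0.0, 89.8]
force: [-0.6, -0.8, -0.3]
grip_width: 0.0001
grasp_force: 0.0
```

```bash
mv log.txt log1.txt; python3 -c "
from t import *
go(2)"
```

```text
12.683 [144.837, 0.078, 44.0]
12.733 [145.455, 0.077, 44.0]
12.7833 [ 0.55391986 -0.20613882  0.06811134] [ 0.93678721  0.45089118 -0.42854055]
```

{"name": "servo_tool", "arguments": {"series": [[[0, 0.045, 0, 0, 0, 0, 0], [0, 0.045, 0, 0, 0, 0, 0], [0, 0.042, 0.011, 0, 0, 0, 0], [0, 0.037, 0.0155, 0, 0, 0, 0], [0, 0.03, 0.017, 0, 0, 0, 0], [0, 0.023, 0.017, 0, 0, 0, 0], [0, 0.017, 0.017, 0, 0, 0, 0], [0, 0.01, 0, 0, 0, 0, 0], [0, 0.003, -0.1, 0, 0, 0, 0], [0, 0, -0.2, 0, 0, 0, 0]]]}}

```text
time_s: 13.62
tool_pos: [0.5517, -0.206, 0.1278]
tool_rot: [-179.7, -0.0, 89.9]
force: [0.1, -0.0, -0.6]
grip_width: 0.0004
grasp_force: 0.0
```

```bash
python3 -c "
from t import *
go(4)"
```

```text
13.617 [176.67, 0.078, 43.0]
13.667 [179.828, 0.079, 47.0]
13.717 [-177.215, 0.079, 44.0]
13.767 [-174.513, 0.078, 49.0]
13.8167 [ 0.55437134 -0.2065013   0.12938236] [-0.08968209  1.00987705 -0.30900038]
```

{"name": "servo_tool", "arguments": {"series": [[[0.04, 0.1, 0, 0, 0, 0, 0], [0.08, 0.2, 0, 0, 0, 0, 0], [0.12, 0.27, 0, 0, 0, 0, 0], [0.12, 0.27, 0, 0, 0, 0, 0], [0.12, 0.27, 0, 0, 0, 0, 0], [0.12, 0.27, 0, 0, 0, 0, 0], [0.12, 0.27, 0, 0, 0, 0, 0], [0.12, 0.27, 0, 0, 0, 0, 0], [0.12, 0.27, 0, 0, 0, 0, 0], [0.12, 0.27, 0, 0, 0, 0, 0], [0.12, 0.27, 0, 0, 0, 0, 0], [0.12, 0.27, 0, 0, 0, 0, 0]]]}}

```text
time_s: 14.82
tool_pos: [0.6357, -0.1704, 0.1291]
tool_rot: [180.0, -0.0, 90.0]
force: [0.7, -0.3, 1.0]
grip_width: 0.0004
grasp_force: 0.0
```

{"name": "servo_tool", "arguments": {"series": [[[0, 0, 0, 0, 0, 0, 0], [0, 0, 0, 0, 0, 0, 0], [0, 0, 0, 0, 0, 0, 0], [0, 0, 0, 0, 0, 0, 0], [0, 0, 0, 0, 0, 0, 0], [0, 0, 0, 0, 0, 0, 0], [0, 0, 0, 0, 0, 0, 0], [0, 0, 0, 0, 0, 0, 0], [0, 0, 0, 0, 0, 0, 0], [0, 0, 0, 0, 0, 0, 0], [0, 0, 0, 0, 0, 0, 0], [0, 0, 0, 0, 0, 0, 0]]]}}

```text
time_s: 15.82
tool_pos: [0.6357, -0.1704, 0.129]
tool_rot: [180.0, -0.0, 90.0]
force: [0.4, 0.5, 0.2]
grip_width: 0.0002
grasp_force: 0.0
```

```bash
python3 -c "
from t import *
go(3)"
```

```text
15.817 [-87.176, 0.08, 50.0]
15.867 [-85.523, 0.08, 49.0]
15.917 [-83.857, 0.079, 47.0]
15.9667 [ 0.63572341 -0.1703757   0.12893006] [-0.87051775  0.45098878 -0.11958001]
```

{"name": "servo_tool", "arguments": {"series": [[[0, 0, 0, 0, 0, 0, 0], [0, 0, 0, 0, 0, 0, 0], [0, 0, 0, 0, 0, 0, 0], [0, 0, 0, 0, 0, 0, 0], [0, 0, 0, 0, 0, 0, 0], [0, 0, 0, 0, 0, 0, 0], [0, 0, 0, 0, 0, 0, 0], [0, 0, 0, 0, 0, 0, 0], [0, 0, 0, 0, 0, 0, 0], [0, 0, 0, 0, 0, 0, 0], [0, 0, 0, 0, 0, 0, 0], [0, 0, 0, 0, 0, 0, 0]]]}}

```text
time_s: 16.97
tool_pos: [0.6357, -0.1703, 0.129]
tool_rot: [180.0, -0.0, 90.0]
force: [0.3, 0.6, 0.3]
grip_width: 0.0001
grasp_force: 0.0
```

{"name": "servo_tool", "arguments": {"series": [[[0, 0, 0, 0, 0, 0, 0], [0, 0, 0, 0, 0, 0, 0], [0, 0, 0, 0, 0, 0, 0], [0, 0, 0, 0, 0, 0, 0], [0, 0, 0, 0, 0, 0, 0], [0, 0, 0, 0, 0, 0, 0], [0, 0, 0, 0, 0, 0, 0], [0, 0, 0, 0, 0, 0, 0], [0, 0, 0, 0, 0, 0, 0], [0, 0, 0, 0, 0, 0, 0], [0, 0, 0, 0, 0, 0, 0], [0, 0, 0, 0, 0, 0, 0]]]}}

```text
time_s: 17.97
tool_pos: [0.6358, -0.1703, 0.129]
tool_rot: [180.0, -0.0, 90.0]
force: [0.1, 0.1, 0.5]
grip_width: 0.0005
grasp_force: 0.0
```

{"name": "servo_tool", "arguments": {"series": [[[-0.05, 0, 0.08, 0, 0, 0, 0], [-0.08, 0, 0.16, 0, 0, 0, 0], [-0.08, 0, 0.22, 0, 0, 0, 0], [-0.08, 0, 0.24, 0, 0, 0, 0], [-0.08, 0, 0.24, 0, 0, 0, 0], [-0.08, 0, 0.24, 0, 0, 0, 0], [-0.08, 0, 0.24, 0, 0, 0, 0], [-0.08, 0, 0.24, 0, 0, 0, 0], [-0.08, 0, 0.24, 0, 0, 0, 0]]]}}

```text
time_s: 18.72
tool_pos: [0.6366, -0.1943, 0.0583]
tool_rot: [179.9, 0.0, 90.0]
force: [-0.2, 1.3, 1.3]
grip_width: 0.0003
grasp_force: 0.0
```

```bash
python3 -c "
from t import *
go(3)"
```

```text
18.717 [1.738, 0.072, 110.0]
18.767 [1.819, 0.072, 109.0]
18.817 [2.223, 0.072, 115.0]
18.8667 [ 0.63606337 -0.19426592  0.05757301] [-0.52285699  0.21999395  0.39179745]
```

{"name": "servo_tool", "arguments": {"series": [[[0, 0, 0, 0, 0, 0, 0], [0, 0, 0, 0, 0, 0, 0], [0, 0, 0, 0, 0, 0, 0], [0, 0, 0, 0, 0, 0, 0], [0, 0, 0, 0, 0, 0, 0], [0, 0, 0, 0, 0, 0, 0], [0, 0, 0, 0, 0, 0, 0], [0, 0, 0, 0, 0, 0, 0], [0, 0, 0, 0, 0, 0, 0], [0, 0, 0, 0, 0, 0, 0], [0, 0, 0, 0, 0, 0, 0], [0, 0, 0, 0, 0, 0, 0]]]}}

```text
time_s: 19.87
tool_pos: [0.6358, -0.1943, 0.057]
tool_rot: [180.0, -0.0, 90.0]
force: [-0.4, -0.2, -0.0]
grip_width: 0.0003
grasp_force: 0.0
```

```bash
python3 - <<'E'
from h import *
for i in range(2):
    c=eyes.read_camera("side"); P=cloud(c); ctr=(.562,-.229)
    r=np.hypot(P[...,0]-ctr[0],P[...,1]-ctr[1])
    m=(r>.06)&(r<.1)&(P[...,2]>.056)&(P[...,2]<.078)&(P[...,1]<-.212)&(P[...,0]>.56)
    print(get_obs()["time_s"],m.sum(),P[m].mean(0),P[m].min(0),P[m].max(0))
E
```

```text
19.9167 33 [ 0.6370118  -0.24934077  0.06746663] [ 0.63088454 -0.25391941  0.05601065] [ 0.64391475 -0.24106109  0.07747296]
19.9667 31 [ 0.6371945  -0.24968544  0.068967  ] [ 0.63089984 -0.25394659  0.05705285] [ 0.64476598 -0.24507754  0.07786271]
```

{"name": "servo_tool", "arguments": {"series": [[[-0.04, 0, 0, 0, 0, 0, 0], [-0.087, 0, 0, 0, 0, 0, 0], [-0.133, -0.003, 0, 0, 0, 0, 0], [-0.187, -0.017, 0, 0, 0, 0, 0], [-0.248, -0.037, 0, 0, 0, 0, 0], [-0.19, -0.02, -0.05, 0, 0, 0, 0], [-0.1, 0, -0.15, 0, 0, 0, 0], [-0.04, -0.05, -0.24, 0, 0, 0, 0], [-0.04, -0.15, -0.24, 0, 0, 0, 0], [-0.04, -0.249, -0.24, 0, 0, 0, 0]]]}}

```text
time_s: 20.8
tool_pos: [0.562, -0.2075, 0.1308]
tool_rot: [179.8, 0.1, 90.1]
force: [-1.1, -1.3, -0.1]
grip_width: 0.0005
grasp_force: 0.0
```

```bash
mv log.txt log2.txt; python3 -c "
from t import *
go(4)"
```

```text
20.8 [-146.282, 0.079, 51.0]
20.85 [-156.992, 0.079, 49.0]
20.9 [-167.87, 0.079, 47.0]
20.95 [-178.672, 0.079, 43.0]
21.0 [ 0.56035025 -0.20824845  0.12946703] [-2.90705040e-01 -5.33329036e-05 -8.54004418e-01]
```

{"name": "servo_tool", "arguments": {"series": [[[0, 0, 0.1, 0, 0, 0, 0], [0, 0, 0.16, 0, 0, 0, 0], [0, 0, 0.19, 0, 0, 0, 0], [0, 0, 0.205, 0, 0, 0, 0], [0, 0, 0.21, 0, 0, 0, 0], [0, 0, 0.21, 0, 0, 0, 0]]]}}

```text
time_s: 21.5
tool_pos: [0.5616, -0.207, 0.0663]
tool_rot: [180.0, 0.0, 90.0]
force: [0.7, 0.2, 0.4]
grip_width: 0.0004
grasp_force: 0.0
```

```bash
sed -i 's/4\.4)/20.7)/; s/4\.5/20.8/g; s/-139.8/-146.3/' fit.py; python3 -c "
from t import *
go(22)"|tail -2; python3 fit.py
```

```text
22.55 [-121.464, 0.079, 50.0]
22.6 [ 0.56101458 -0.20629956  0.0659396 ] [-0.19605394 -0.33535255 -0.02725572]
p [ 3.9219  0.0698  0.1687 -2.5619  0.5614 -0.2306] rms 0.42
pass -590.8 t 23.276 w deg/s 139.9
pass -950.8 t 26.935 w deg/s 64.5
```

{"name": "servo_tool", "arguments": {"series": [[[0, 0, -0.002, 0, 0, 0, 0], [0, 0, -0.002, 0, 0, 0, 0], [0, 0, -0.002, 0, 0, 0, 0], [0, 0, -0.002, 0, 0, 0, 0], [0, 0, -0.002, 0, 0, 0, 0], [0, 0, -0.002, 0, 0, 0, 0], [0, 0, -0.002, 0, 0, 0, 0], [0, 0, -0.002, 0, 0, 0, 0], [0, 0, -0.002, 0, 0, 0, 0], [0, 0, -0.002, 0, 0, 0, 0], [0, 0, -0.002, 0, 0, 0, 0], [0, 0, -0.002, 0, 0, 0, 0]]]}}

```text
time_s: 23.6
tool_pos: [0.561, -0.2063, 0.0665]
tool_rot: [180.0, -0.0, 90.0]
force: [-0.4, 0.6, -0.5]
grip_width: 0.0002
grasp_force: 0.0
```

```bash
python3 -c "
from t import *
go(8)"|tail -2; python3 fit.py
```

```text
23.95 [37.725, 0.076, 43.0]
24.0 [ 0.56106573 -0.20632104  0.06657778] [ 0.11130369 -0.17490239  0.20992446]
p [ 3.9004  0.0674  0.1624 -2.5663  0.5615 -0.2307] rms 0.45
pass -950.8 t 26.78 w deg/s 69.8
```

{"name": "servo_tool", "arguments": {"series": [[[0, 0, 0, 0, 0, 0, 0], [0, 0, 0, 0, 0, 0, 0], [0, 0, 0, 0, 0, 0, 0], [0, 0, 0, 0, 0, 0, 0], [0, 0, 0, 0, 0, 0, 0], [0, 0, 0, 0, 0, 0, 0], [0, 0, 0, 0, 0, 0, 0], [0, 0, 0, 0, 0, 0, 0], [0, 0, 0, 0, 0, 0, 0], [0, 0, 0, 0, 0, 0, 0], [0, 0, 0, 0, 0, 0, 0], [0, 0, 0, 0, 0, 0, 0]]]}}

```text
time_s: 25.0
tool_pos: [0.5611, -0.2063, 0.0666]
tool_rot: [180.0, -0.0, 90.0]
force: [0.4, 0.3, -0.7]
grip_width: 0.001
grasp_force: 0.0
```

```bash
python3 -c "
from t import *
go(8)"|tail -2; python3 fit.py
```

```text
25.35 [-113.897, 0.079, 49.0]
25.4 [ 0.5610235  -0.20631402  0.06655981] [-0.05479407  0.19892248 -0.09480864]
p [ 3.9006  0.067   0.1625 -2.5662  0.5615 -0.2307] rms 0.41
pass -950.8 t 26.778 w deg/s 69.9
```

{"name": "servo_tool", "arguments": {"series": [[[0, 0, 0, 0, 0, 0, 0], [0, 0, 0, 0, 0, 0, 0], [0, 0, 0, 0, 0, 0, 0], [0, 0, 0, 0, 0, 0, 0], [0, 0, 0, 0, 0, 0, 0], [0, 0, 0, 0, 0, 0, 0], [0, 0, 0, 0, 0, 0, 0], [0, 0, 0, 0, 0, 0, 0]]]}}

```text
time_s: 26.07
tool_pos: [0.561, -0.2063, 0.0666]
tool_rot: [180.0, -0.0, 90.0]
force: [0.0, -0.2, 0.2]
grip_width: 0.0002
grasp_force: 0.0
```

```bash
python3 -c "
from t import *
go(5)"|tail -2; python3 fit.py
```

```text
26.267 [168.207, 0.078, 49.0]
26.3167 [ 0.56105014 -0.20632745  0.06656483] [0.52650112 0.37968454 0.29074874]
p [ 3.9006  0.0677  0.1623 -2.5662  0.5616 -0.2307] rms 0.41
pass -950.8 t 26.779 w deg/s 69.9
```

Timing holds: start pressing after four idle rows.

{"name": "servo_tool", "arguments": {"series": [[[0, 0, 0, 0, 0, 0, 0], [0, 0, 0, 0, 0, 0, 0], [0, 0, 0, 0, 0, 0, 0], [0, 0, 0, 0, 0, 0, 0], [0, 0, 0.02, 0, 0, 0, 0], [0, 0, 0.025, 0, 0, 0, 0], [0, 0, 0.025, 0, 0, 0, 0], [0, 0, 0.025, 0, 0, 0, 0]]]}}

```text
time_s: 26.98
tool_pos: [0.5646, -0.2071, 0.0643]
tool_rot: [179.6, -0.0, 90.0]
force: [-4.7, 3.0, 26.2]
grip_width: 0.0003
grasp_force: 13.3
```

```bash
python3 -c "
from t import *
go(3)
print(get_obs()['tool_rot'],get_obs()['wrist_torque'])"
```

```text
26.983 [130.242, 0.075, 26.0]
27.033 [130.679, 0.075, 26.0]
27.083 [130.64, 0.076, 28.0]
27.1333 [ 0.56461447 -0.20707342  0.06430318] [-4.89346861  3.12321593 26.52579619]
[ 1.79558142e+02 -3.33374060e-02  8.99698886e+01] [ 0.62643009  1.04057089 -0.13264799]
```

Stopped at about 129.6°, against the pointer at 129.2°. The sideways shift comes from arm compliance under load, so I'll unload in small steps and shift x to keep the fingertip still.

{"name": "servo_tool", "arguments": {"series": [[[0, 0.004, -0.006, 0, 0, 0, 0]]]}}

```text
time_s: 27.22
tool_pos: [0.5646, -0.2071, 0.0645]
tool_rot: [179.7, -0.0, 90.0]
force: [-2.1, 0.3, 8.2]
grip_width: 0.0001
grasp_force: 4.1
```

```bash
python3 -c "
from t import *
go(1)"
```

```text
27.217 [130.193, 0.075, 27.0]
27.2667 [ 0.5646565  -0.20708264  0.06438454] [-3.48316658  1.31836361 19.23365104]
```

{"name": "servo_tool", "arguments": {"series": [[[0, 0.004, -0.006, 0, 0, 0, 0], [0, 0.004, -0.006, 0, 0, 0, 0]]]}}

```text
time_s: 27.43
tool_pos: [0.5649, -0.207, 0.0644]
tool_rot: [179.8, 0.0, 90.0]
force: [0.1, -0.1, 10.9]
grip_width: 0.0002
grasp_force: 5.1
```

```bash
python3 -c "
from t import *
go(1)"
```

```text
27.433 [129.721, 0.076, 28.0]
27.4833 [ 0.56488849 -0.20700617  0.06444365] [-0.57137784 -0.16736359 10.94085813]
```

{"name": "servo_tool", "arguments": {"series": [[[0, 0.002, -0.004, 0, 0, 0, 0], [0, 0.002, -0.004, 0, 0, 0, 0]]]}}

```text
time_s: 27.65
tool_pos: [0.5647, -0.2067, 0.0645]
tool_rot: [179.9, 0.0, 90.0]
force: [-0.2, -0.2, 5.8]
grip_width: 0.0008
grasp_force: 2.9
```

```bash
python3 -c "
from t import *
go(1)"
```

```text
27.65 [130.313, 0.075, 30.0]
27.7 [ 0.56470414 -0.20667648  0.06450854] [-0.26760328 -0.57967946  6.13532255]
```

{"name": "servo_tool", "arguments": {"series": [[[0, 0.0025, -0.004, 0, 0, 0, 0], [0, 0.0025, -0.004, 0, 0, 0, 0], [0, 0.003, -0.02, 0, 0, 0, 0], [0, 0.003, -0.12, 0, 0, 0, 0], [0, 0.003, -0.22, 0, 0, 0, 0]]]}}

```text
time_s: 28.12
tool_pos: [0.5632, -0.2056, 0.1287]
tool_rot: [-179.7, -0.0, 90.0]
force: [0.4, -0.3, 0.4]
grip_width: 0.0003
grasp_force: 0.0
```

```bash
python3 -c "
from t import *
go(3)"
```

```text
28.117 [131.819, 0.077, 42.0]
28.167 [131.568, 0.077, 40.0]
28.217 [131.847, 0.077, 43.0]
28.2667 [ 0.56641055 -0.20698169  0.13218974] [ 0.09766189 -0.49437014 -0.42091434]
```

{"name": "servo_tool", "arguments": {"series": [[[0.15, 0, 0, 0, 0, 0, 0], [0.3, 0, 0, 0, 0, 0, 0], [0.45, 0, -0.1, 0, 0, 0, 0], [0.6, 0, -0.2, 0, 0, 0, 0], [0.75, 0, -0.3, 0, 0, 0, 0], [0.9, 0, -0.3, 0, 0, 0, 0], [1, 0, -0.3, 0, 0, 0, 0], [1, 0, -0.3, 0, 0, 0, 0], [1, 0, -0.3, 0, 0, 0, 0], [1, 0, -0.3, 0, 0, 0, 0]]]}}

```text
time_s: 29.1
tool_pos: [0.5641, 0.0965, 0.2186]
tool_rot: [-179.9, 0.0, 90.3]
force: [-0.1, -1.1, -0.5]
grip_width: 0.0005
grasp_force: 0.0
```

```bash
python3 - <<'E'
from h import *
ims=[]
for n in("top","side","side"):
    c=eyes.read_camera(n); f=c["frame"]; C,m=circ(c,(.56,-.228)); P=cloud(c); d=P[...,:2]-m; r=np.hypot(d[...,0],d[...,1]); a=np.degrees(np.arctan2(d[...,1],d[...,0]))
    k=(r>.106)&(r<.143)&(abs(a-129)<25)&(f.max(-1)<70)&(P[...,2]>.02)&(c["depth"]>0)
    q=P[k][:,:2].mean(0)-m
    print(n,m,"blade",k.sum(),np.degrees(np.arctan2(q[1],q[0])),"peg",peg(c,m),peg(c,(.562,-.229)))
    u,v=map(int,proj(c,(.56,-.228,.05))); ims.append(cv2.resize(f[v-50:v+50,u-50:u+50],(400,400),interpolation=2))
cv2.imwrite("pics/end2.png",np.hstack(ims[:2])[:,:,::-1]); print(get_obs()["time_s"],get_obs()["tool_pos"])
E
```

```text
top [ 0.55971221 -0.22621296] blade 14 129.69960037104963 peg (np.float64(131.8789222061683), np.float64(0.07871276678251113), 31) (np.float64(131.7695539548454), np.float64(0.08231526460551451), 31)
side [ 0.56164031 -0.22963877] blade 48 128.7610817492378 peg (np.float64(132.01144669884724), np.float64(0.07659894063482928), 43) (np.float64(132.53270619829377), np.float64(0.07636821962600851), 43)
side [ 0.56233751 -0.22956941] blade 48 129.0840963133064 peg (np.float64(132.45846470589967), np.float64(0.07698251049067038), 43) (np.float64(132.56007683532275), np.float64(0.07633470251247056), 43)
29.25 [0.56462398 0.09163368 0.21894733]
```

View pics/end2.png

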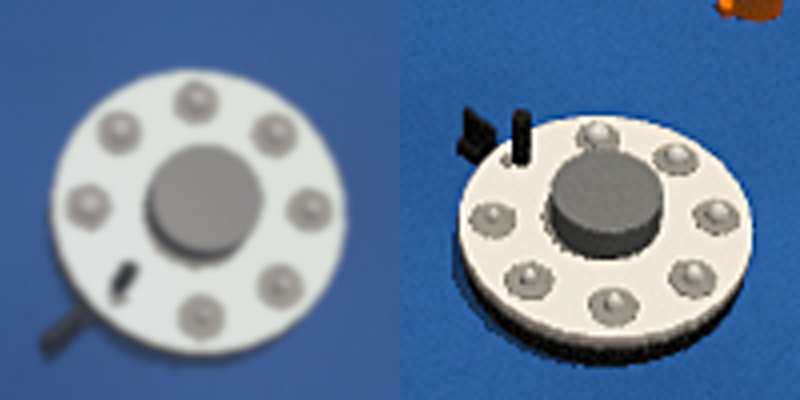

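The end picture shows the peg (top crop 123,278; side crop 521,137) in line with the blade (top 65,332; side 478,135), about 2–3° off. I'll check that it is at rest.

{"name": "servo_tool", "arguments": {"series": [[[0, 0, 0, 0, 0, 0, 0], [0, 0, 0, 0, 0, 0, 0], [0, 0, 0, 0, 0, 0, 0], [0, 0, 0, 0, 0, 0, 0], [0, 0, 0, 0, 0, 0, 0], [0, 0, 0, 0, 0, 0, 0], [0, 0, 0, 0, 0, 0, 0], [0, 0, 0, 0, 0, 0, 0]]]}}

```text
time_s: 29.92
tool_pos: [0.565, 0.0937, 0.2199]
tool_rot: [180.0, -0.0, 90.0]
force: [-0.5, -0.4, 0.8]
grip_width: 0.0003
grasp_force: 0.0
```

```bash
python3 - <<'E'
from t import *
go(3)
# side-camera pixels: where the peg foot and ear tips should be if parked at 129.0
c=eyes.read_camera("side")
g=cv2.cvtColor(c["frame"],cv2.COLOR_RGB2GRAY)
best=[]
ctr=np.array([.5617,-.2283])
# bright glints/dark tips on white wheel: score angle by mean darkness at the seven tip places
for a in np.arange(120,142,.5):
    s=0
    for k in range(1,8):
        for rr in(.066,.076,.086):
            for da in(-5,0,5):
                t=np.radians(a+45*k+da); u,v=proj(c,(*(ctr+rr*np.array([np.cos(t),np.sin(t)])),.036))
                s+=cv2.getRectSubPix(g,(1,1),(u,v))[0,0].astype(float)
    best.append((s,a))
print(sorted(best)[:4])
E
```

```text
29.917 [132.224, 0.077, 44.0]
29.967 [132.282, 0.077, 41.0]
30.017 [132.404, 0.077, 43.0]
30.0667 [0.56501803 0.09373653 0.21987624] [ 0.34903095 -0.4322688   1.01624026]
[(np.float64(9610.0), np.float64(132.5)), (np.float64(9616.0), np.float64(133.0)), (np.float64(9637.0), np.float64(132.0)), (np.float64(9659.0), np.float64(129.5))]
```

```bash
python3 -c "
from cell import env
print(env.sign_off())"
```

```text
the job is handed in; nothing more can be done
None
```

I handed the job in at about 30 s: the wheel was flicked, ran free for over 6 s, was braked on the hub and rests about 2–3° past the pointer (4–5 mm at the rim), with the arm clear. This was a second cycle: in the first, lifting the finger dragged the wheel about 8° off and it drifted to about 16°, so I stroked the hub to turn the peg away and repeated the flick.

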